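Return the stray brass parts to their stock trays

ROBOT

A 6-joint arm with a two-finger parallel gripper is mounted at the origin on the work surface. World frame = base frame: x ahead of the robot, y to its left, z up, the work surface at z = 0. Lengths are in mm, angles in degrees, forces in N, time in s.
With the tool pointing down it reaches from about 300 to 850 mm from the base axis. Payload 4.2 kg.
Tool frame: the origin (TCP) lies between the finger pads; the fingertips stand 22 mm ahead of it and the grasp point (between the pads) lies 3 mm ahead of it (env.finger_overhang is the distance from the TCP to the fingertips, in mm); z points along the fingers, y is the line along which they close (so a half turn about z gives the same grasp; the last joint's range is limited). The gripper opens to 91 mm and grips with 3 to 60 N. Pads are 32 mm wide; open, the fingers measure 118 mm over their backs; the gripper's body (76 mm by 178 mm) begins 60 mm behind the grasp point.
Start: joints at [74.542, 18.312, 89.639, -0, 72.044, -1.146], TCP at [142.147, 557.169, 211.876] pointing down, gripper open.
Joint ranges: [-177.97, 177.97], [-48.28, 115.42], [12.27, 149.76], [-77.06, 257.06], [2.81, 150.46], [-146.56, 146.56]. Speed limits (degrees/s): [147.25, 147.25, 180, 180, 180, 180].

INTERFACE

Orientations are given as [roll, pitch, yaw] about the fixed x, y, z axes, in that order (R = Rz(yaw) Ry(pitch) Rx(roll)).
In Python, from workcell import state, cams, ticket, look_for, outline_of, env gives the robot as it stands.
- The arm moves only by the tool servo_tool, never from a script. Its argument "steps" is a list of rows, each a list of 3 entries, a list of its own where there are three numbers: the closure in counts, from 0 (fully open) to 255 (shut), then the shift along the tool's x, y, z in mm, then the turn, a rotation vector about the tool's x, y, z in rad. A call has exactly 10 rows; each row shifts and turns the commanded pose from where the row before left it, along the tool's axes as they then stand; what a row does not reach is not made up. A row lasts 1/10 s, in which the tool goes at most 50 mm and 8.59 degrees, less where a joint would pass 70% of its speed; a pose out of reach is approached as far as the arm can. A call with a gripper value outside its range is refused whole. The fingers move at their own pace and stop on an object; "squeeze" is the grip in N (left out, the last holds). Time passes only in rows, so rows that do not move let the fingers close, or fill a call up. It gives the time, the measured TCP pose, the force, the opening and the grip force at its end, in the units of the state.
- state(): the state, without advancing time (a new reading comes with each control period).
- cams.grab_frame(name): name is "scene" or "side" or "wrist"; returns a dict with "color" (384x512x3 uint8, red, green, blue), "z_map" (384x512 float32, mm along the optical axis (not along the pixel's ray), 0 where there is no reading), "fovy" (degrees; the focal length in pixels is half the picture's height over the tangent of half this angle, whatever the lens; pixels are square), "cx", "cy" (the principal point, pixels), "eye" and "rotation" of the camera in the world; the wrist camera has in their place "tool_from_camera" (4x4, takes a point from camera to tool coordinates, whose origin is the TCP and whose axes are the flange's). Camera axes: x right, y up, looking along -z (the intrinsics and any distortion apply to the point x, -y, -z); pixel columns grow to the right and rows downward; lengths in mm; the calibration is good to about 2 mm. A picture is of the moment at which its call begins: read the wrist's pose just before it.
- ticket.job_done(): hands the job in; it is judged then, once.
Trained networks look in a picture, given as the dict that the camera call returned (one of the last four; its "shot" number tells which), for a name from the list of things; names that differ only in an ending like _2 or _b are one class to them, and where a whole thing is asked for, a point or a joint stands for the part that bears it (a point fixed in the world has none). Each returns a list of dicts, best first, with "confidence" (0 to 1); they miss things now and then, are a little off and sometimes report something else, mostly with a low value. They report only what shows in the picture. A call takes as long as a camera call. They do not tell look-alikes from the thing itself.
- look_for(picture, thing): "at" ([column, row] in pixels, amid what is visible of it).
- outline_of(picture, thing): "pixels" (384x512 bool, what is visible of it) and "at" ([column, row] in pixels, amid what is visible of it).
The state is a dict: "time_s": time; "qpos": joint angles; "qvel": joint speeds; "effort": joint torques, N m; "ee_pos": TCP position; "ee_rot": TCP orientation; "force": force on the tool from outside, world axes, zero at the start; "torque": the same for the moment, N m; "gripper_width": finger opening in mm; "gripper_force": force on a finger pad.
Only numpy, scipy, OpenCV 4.12 (cv2) and the standard library are available. Lean on these libraries where they do the work, as an engineer would, in place of code of your own. Each camera call takes 0.05 s, during which the arm holds its last target. There are 200 camera calls.

TASK

Four brass parts, each of a different kind, have been left among some steel ones on the packing bench. Put each brass part back with its own kind: stand it upright on the floor of the empty front compartment of the wooden tray that holds the same parts, setting it down gently without dropping it. Leave the two steel parts standing where they are.

Things in the scene. Friction and masses are not known exactly. Their poses are not given: they have to be found in the camera images.
- brass_sleeve: Yellow brass plain sleeve: a smooth ring-like tube standing on end, 40 mm outside diameter, 28 mm bore, 45 mm tall. Loose, 0.16 to 0.33 kg. Origin: centre of its underside; z up along its axis.
- brass_bush: Yellow brass flanged bush standing on its flange: flange 48 mm diameter and 7 mm thick at the bottom, above it a round barrel 32 mm diameter up to 45 mm total height, with a 20 mm bore. Loose, 0.16 to 0.33 kg. Origin: centre of its underside; z up along its axis.
- brass_hexnut: Yellow brass long hexagon nut standing on end: 30 mm across flats (34.6 mm across corners), 50 mm tall, 18 mm hole. Its own x axis is square to one pair of flats; the other pairs are at +-60 degrees. Loose, 0.16 to 0.33 kg. Origin: centre of its underside; z up along its axis.
- brass_pin: Yellow brass shouldered pin standing on its shoulder: a disc 40 mm diameter and 18 mm thick at the bottom, above it a solid round pin 22 mm diameter up to 50 mm total height; no hole. Loose, 0.16 to 0.33 kg. Origin: centre of its underside; z up along its axis.
- tray_sleeve: Fixed wooden tray: rear compartment holds four brass plain sleeves (tops up to 56 mm), front one (nearer the robot) is empty. Origin: on the bench under the centre of the EMPTY compartment; x to the tray's rear, y to its left. That compartment: 72 mm (x) by 100 mm (y) inside, floor 6 mm up; walls and divider 8 mm thick, tops 22 mm up. Tray 116 mm wide, from 44 mm in front to 152 mm behind the origin.
- tray_bush: Fixed wooden tray: rear compartment holds four brass flanged bushes (tops up to 56 mm), front one (nearer the robot) is empty. Origin: on the bench under the centre of the EMPTY compartment; x to the tray's rear, y to its left. That compartment: 72 mm (x) by 100 mm (y) inside, floor 6 mm up; walls and divider 8 mm thick, tops 22 mm up. Tray 116 mm wide, from 44 mm in front to 152 mm behind the origin.
- tray_hexnut: Fixed wooden tray: rear compartment holds four brass long hexagon nuts (tops up to 56 mm), front one (nearer the robot) is empty. Origin: on the bench under the centre of the EMPTY compartment; x to the tray's rear, y to its left. That compartment: 72 mm (x) by 100 mm (y) inside, floor 6 mm up; walls and divider 8 mm thick, tops 22 mm up. Tray 116 mm wide, from 44 mm in front to 152 mm behind the origin.
- tray_pin: Fixed wooden tray: rear compartment holds four brass shouldered pins (tops up to 56 mm), front one (nearer the robot) is empty. Origin: on the bench under the centre of the EMPTY compartment; x to the tray's rear, y to its left. That compartment: 72 mm (x) by 100 mm (y) inside, floor 6 mm up; walls and divider 8 mm thick, tops 22 mm up. Tray 116 mm wide, from 44 mm in front to 152 mm behind the origin.
- steel_sleeve: Silver-grey steel plain sleeve, same shape and size as the brass one; must stay. Loose, 0.17 to 0.28 kg. Origin: centre of its underside; z up.
- steel_bush: Silver-grey steel flanged bush, same shape and size as the brass one; must stay. Loose, 0.17 to 0.28 kg. Origin: centre of its underside; z up.
Not all that is in view belongs to the job. Leave any blue or green look-alike of the brass_hexnut alone.

How it is judged (in metres and radians):
At the end, for the whole second after the job is handed in: Each brass part stands upright (0.12 rad) and still on the floor (4 mm) of the front compartment of its own kind's tray, within 28 mm (tray x) and 40 mm (tray y) of its centre (anywhere inside the walls); both steel parts stand within 20 mm of where they were (x of brass_sleeve in the frame of tray_sleeve between -0.028 and 0.028 m and y of brass_sleeve in the frame of tray_sleeve between -0.04 and 0.04 m and z of brass_sleeve in the frame of tray_sleeve between 0.002 and 0.01 m and angle between each of brass_sleeve, brass_bush, brass_hexnut, brass_pin, steel_sleeve, steel_bush's own z axis and vertical below 0.12 rad and linear speed of each of brass_sleeve, brass_bush, brass_hexnut, brass_pin, steel_sleeve, steel_bush below 0.02 m/s and x of brass_bush in the frame of tray_bush between -0.028 and 0.028 m and y of brass_bush in the frame of tray_bush between -0.04 and 0.04 m and z of brass_bush in the frame of tray_bush between 0.002 and 0.01 m and x of brass_hexnut in the frame of tray_hexnut between -0.028 and 0.028 m and y of brass_hexnut in the frame of tray_hexnut between -0.04 and 0.04 m and z of brass_hexnut in the frame of tray_hexnut between 0.002 and 0.01 m and x of brass_pin in the frame of tray_pin between -0.028 and 0.028 m and y of brass_pin in the frame of tray_pin between -0.04 and 0.04 m and z of brass_pin in the frame of tray_pin between 0.002 and 0.01 m and distance of each of steel_sleeve, steel_bush from where it was at the start of the episode below 0.02 m); the robot touches nothing.
It fails at once if a brass part is dropped (falls free by more than about 18 mm: faster than 0.6 m/s with nothing touching it) ((linear speed of brass_sleeve above 0.6 m/s and contact force between brass_sleeve and anything else below 0.05 N) or (linear speed of brass_bush above 0.6 m/s and contact force between brass_bush and anything else below 0.05 N) or (linear speed of brass_hexnut above 0.6 m/s and contact force between brass_hexnut and anything else below 0.05 N) or (linear speed of brass_pin above 0.6 m/s and contact force between brass_pin and anything else below 0.05 N)).
It fails at once if a steel part is moved by more than 20 mm or tipped over (distance of any of steel_sleeve, steel_bush from where it was at the start of the episode above 0.02 m or angle between any of steel_sleeve, steel_bush's own z axis and vertical above 0.3 rad).
It also fails if it takes over 96 s, if anything falls off the work surface, if the arm or the gripper's body presses on something with over 40 N, if the wrist force passes 120 N, or if a joint passes its speed limit or range.

## Working session

There is one attempt and no reset: what is moved stays moved. The work goes in short steps, Python scripts to look and compute and a tool call to move; the robot and the scene stay as the last step left them, time stands still between calls to the robot, and variables do not carry over. Pictures are saved under pics/ and viewed, at most 14 in all, crops included, and the job is handed in when it is done.

Besides the shell and the picture viewer there is one more tool, called after "Call:" in YAML: its name, and indented under it one key for each argument. servo_tool: Moves the arm, as the interface text tells. Its arguments: {"type":"object","properties":{"steps":{"type":"array","items":{"type":"array"}},"squeeze":{"type":"number"}},"required":["steps"]}

```bash
mkdir -p pics
cat > h.py <<'E'
import numpy as np, cv2
from workcell import state, cams, ticket, look_for, outline_of, env
from scipy.spatial.transform import Rotation as R
def grab(n):
    s=state(); p=cams.grab_frame(n)
    if n=='wrist':
        T=np.eye(4); T[:3,:3]=R.from_euler('xyz',s['ee_rot'],degrees=True).as_matrix(); T[:3,3]=s['ee_pos']
        p['T']=T@np.array(p['tool_from_camera'])
    else:
        T=np.eye(4); T[:3,:3]=np.array(p['rotation']).reshape(3,3); T[:3,3]=p['eye']; p['T']=T
    return p
def cloud(p):
    z=p['z_map']; h,w=z.shape; f=h/2/np.tan(np.radians(p['fovy'])/2)
    v,u=np.mgrid[:h,:w]
    c=np.stack([(u-p['cx'])/f*z,-(v-p['cy'])/f*z,-z,np.ones_like(z)],-1)
    P=(c@p['T'].T)[...,:3]; P[z<=0]=np.nan
    return P
def save(p,n): cv2.imwrite(f'pics/{n}.png',cv2.cvtColor(p['color'],cv2.COLOR_RGB2BGR))
E
python3 - <<'E'
from h import *
s=state(); print(s)
for n in ['scene','side','wrist']:
    p=grab(n); save(p,n+'0'); print(n,[k for k in p],p['fovy'],p['T'].round(2).tolist())
    np.savez(f'{n}0.npz',P=cloud(p),c=p['color'])
    if n!='wrist':
        P=cloud(p)
        for t in ['brass_sleeve','brass_bush','brass_hexnut','brass_pin','tray_sleeve','tray_bush','tray_hexnut','tray_pin','steel_sleeve','steel_bush']:
            for o in outline_of(p,t)[:6]:
                m=o['pixels']; Q=P[m]; Q=Q[~np.isnan(Q[:,0])]
                if len(Q): 
                    zt=np.percentile(Q[:,2],95); top=Q[Q[:,2]>zt-4]
                    print(t,round(o['confidence'],2),np.round(o['at']),m.sum(),'top',zt.round(),((top.max(0)+top.min(0))/2).round()[:2])
E
```

```text
{'time_s': 0.0, 'qpos': array([ 7.45450074e+01,  1.83499707e+01,  8.97063503e+01, -2.25301465e-03,
        7.20420188e+01, -1.14711927e+00]), 'qvel': array([ 0.06403739, -0.02459227,  0.06035124, -0.03234441,  0.05131409,
        0.07687415]), 'effort': array([-1.84598910e-03, -4.12462378e+01, -2.31966090e+01,  7.22762081e-02,
        4.57907771e-02, -1.67836506e-04]), 'ee_pos': array([141.99060797, 556.67539869, 211.037392  ]), 'ee_rot': array([-1.79901637e+02,  1.72899152e-04,  1.65692823e+02]), 'force': array([ 0.28867112, -1.0261537 ,  0.99794395]), 'torque': array([-0.02616769,  0.00354316,  0.09380744]), 'gripper_force': 0.0, 'gripper_width': 91.40522914685336}Traceback (most recent call last):
  File "<stdin>", line 4, in <module>
  File "h.py", line 10, in grab
    T=np.eye(4); T[:3,:3]=np.array(p['rotation']).reshape(3,3); T[:3,3]=p['eye']; p['T']=T
                          ~~~~~~~~~~~~~~~~~~~~~~~~~~~~~~~^^^^^
ValueError: cannot reshape array of size 3 into shape (3,3)
```

```bash
sed -i "s/np.array(p\['rotation'\]).reshape(3,3)/R.from_euler('xyz',p['rotation'],degrees=True).as_matrix()/" h.py
cat > look.py <<'E'
from h import *
for n in ['scene','side','wrist']:
    p=grab(n); save(p,n+'0'); print(n,{k:v for k,v in p.items() if k not in('color','z_map','T')})
    np.savez(f'{n}0.npz',P=cloud(p),c=p['color'])
    if n!='wrist':
        P=cloud(p)
        for t in ['brass_sleeve','brass_bush','brass_hexnut','brass_pin','tray_sleeve','tray_bush','tray_hexnut','tray_pin','steel_sleeve','steel_bush']:
            for o in outline_of(p,t)[:6]:
                m=o['pixels']; Q=P[m]; Q=Q[~np.isnan(Q[:,0])]
                if len(Q): 
                    zt=np.percentile(Q[:,2],95); top=Q[Q[:,2]>zt-4]
                    print(t,round(o['confidence'],2),np.round(o['at']),m.sum(),'top',zt.round(),((top.max(0)+top.min(0))/2).round()[:2])
E
python3 look.py
```

```text
scene {'fovy': 51.25840080120573, 'cx': 258.1530476712692, 'cy': 192.88844582147692, 'eye': array([1104.75906907, -638.76666314,  605.41855323]), 'rotation': array([57.88505749,  1.02238323, 44.19036519]), 'shot': 2}
brass_sleeve 0.52 [270. 186.] 270 top 47.0 [442.  73.]
brass_sleeve 0.17 [289. 246.] 3529 top 57.0 [688. -87.]
brass_bush 0.87 [130. 232.] 374 top 47.0 [ 345. -312.]
brass_hexnut 0.8 [156. 241.] 369 top 52.0 [ 429. -298.]
brass_hexnut 0.62 [191. 234.] 340 top 52.0 [ 462. -222.]
brass_hexnut 0.58 [182. 212.] 241 top 52.0 [ 416. -198.]
tray_sleeve 0.74 [335. 216.] 2838 top 52.0 [694.  77.]
tray_sleeve 0.51 [182. 214.] 198 top 52.0 [ 413. -197.]
tray_bush 0.9 [363. 184.] 1952 top 51.0 [651. 275.]
tray_hexnut 0.81 [288. 247.] 3375 top 57.0 [688. -89.]
tray_pin 0.59 [229. 276.] 4505 top 55.0 [ 656. -247.]
steel_sleeve 0.56 [283. 166.] 212 top 47.0 [401. 177.]
steel_bush 0.75 [230. 210.] 302 top 47.0 [445. -76.]
side {'fovy': 49.45531423774634, 'cx': 249.8064256532657, 'cy': 188.4702848455139, 'eye': array([321.3184336 , 811.32263703, 696.61525724]), 'rotation': array([  52.41
[... 464 characters left out ...]
 4812 top 51.0 [648. 279.]
tray_hexnut 0.78 [200. 174.] 2349 top 56.0 [686. -86.]
tray_pin 0.95 [225. 144.] 1641 top 53.0 [ 653. -242.]
steel_sleeve 0.85 [274. 258.] 423 top 47.0 [399. 181.]
steel_bush 0.6 [274. 187.] 288 top 46.0 [443. -72.]
wrist {'fovy': 65.16576818580171, 'cx': 256.8631345486938, 'cy': 193.65857349919762, 'tool_from_camera': array([[ 1.01220867e-03,  9.59772089e-01,  2.80778406e-01,
         7.94761223e+01],
       [ 9.99999416e-01, -1.07756493e-03,  7.83844432e-05,
        -2.30515973e-01],
       [ 3.77788164e-04,  2.80778162e-01, -9.59772619e-01,
        -1.73354265e+02],
       [ 0.00000000e+00,  0.00000000e+00,  0.00000000e+00,
         1.00000000e+00]]), 'shot': 4}
```

View pics/scene0.png

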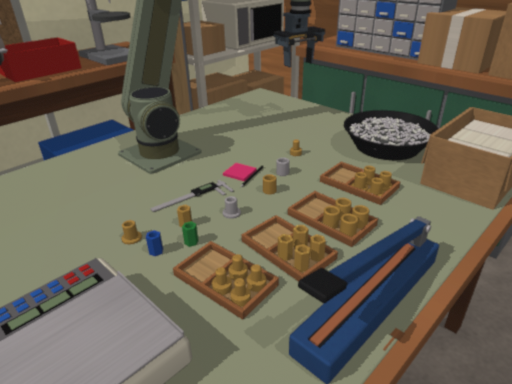

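View pics/side0.png

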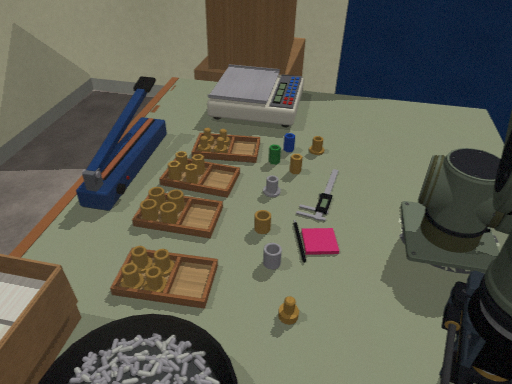

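```bash
cat > m.py <<'E'
from h import *
D={n:np.load(n+'0.npz') for n in('scene','side')}
for name,c in dict(sleeve=(690,78),bush=(650,277),hexnut=(687,-88),pin=(655,-245)).items():
    for n in [('scene',),('side',),('scene','side')]:
        Q=np.concatenate([D[k]['P'].reshape(-1,3) for k in n]); Q=Q[~np.isnan(Q[:,0])]
        d=np.hypot(Q[:,0]-c[0]+40,Q[:,1]-c[1])
        w=Q[(d<135)&(Q[:,2]>17)&(Q[:,2]<26)]
        m=np.zeros((400,400),np.uint8); ij=((w[:,:2]-c)+200).astype(int); ok=((ij>=0)&(ij<400)).all(1); ij=ij[ok]; m[ij[:,1],ij[:,0]]=255
        m=cv2.morphologyEx(m,cv2.MORPH_CLOSE,np.ones((9,9)))
        k,l,st,ce=cv2.connectedComponentsWithStats(m)
        b=1+np.argmax(st[1:,4]); ys,xs=np.nonzero(l==b)
        r=cv2.minAreaRect(np.stack([xs,ys],1).astype(np.float32))
        B=cv2.boxPoints(r)-200+np.array(c)
        print(name,n,(np.array(r[0])-200+c).round(1),np.round(r[1],1),round(r[2],1), B.round().tolist() if len(n)==2 else '')
for name,c,h in [('sleeve',(441,75),45),('bush',(343,-311),45),('hexnut',(394,-187),50),('pin',(344,310),50),('green',(461,-222),50),('blue',(428,-297),50),('ssleeve',(400,179),45),('sbush',(444,-74),45)]:
    for n in D:
        Q=D[n]['P'].reshape(-1,3); Q=Q[~np.isnan(Q[:,0])]
        q=Q[(np.hypot(*(Q[:,:2]-c).T)<32)&(Q[:,2]>h-4)]
        (x,y),r=cv2.minEnclosingCircle(q[:,:2].astype(np.float32)); print(name,n,round(x,1),round(y,1),'r',round(r,1),np.median(q[:,2]).round(1),len(q))
a=D['scene']['c'][130:310,110:410]; b=D['side']['c'][120:330,100:330]
cv2.imwrite('pics/crop.png',cv2.cvtColor(np.hstack([cv2.resize(a,(440,264),interpolation=3),cv2.resize(b,(289,264),interpolation=3)]),cv2.COLOR_RGB2BGR))
a=cv2.resize(D['scene']['c'][150:310,110:400],(800,441),interpolation=2)
cv2.imwrite('pics/crop.png',cv2.cvtColor(a,cv2.COLOR_RGB2BGR))
E
python3 m.py
```

```text
sleeve ('scene',) [652.  78.] [122. 198.] 90.0 
sleeve ('side',) [651.   78.9] [196.9 120.1] 0.6 
sleeve ('scene', 'side') [651.5  78. ] [199. 122.] -0.0 [[552.0, 139.0], [552.0, 17.0], [751.0, 17.0], [751.0, 139.0]]
bush ('scene',) [608.3 274.4] [198.9 121.1] 3.7 
bush ('side',) [607.7 276. ] [197.  118.4] 3.3 
bush ('scene', 'side') [608.5 274.7] [198.9 121.5] 3.4 [[506.0, 329.0], [513.0, 208.0], [711.0, 220.0], [704.0, 341.0]]
hexnut ('scene',) [647.8 -87.8] [118.7 197.5] 86.5 
hexnut ('side',) [646.4 -85.3] [120.6 196.8] 86.6 
hexnut ('scene', 'side') [647.2 -86. ] [121.9 199.4] 86.2 [[544.0, -140.0], [743.0, -153.0], [751.0, -32.0], [552.0, -19.0]]
pin ('scene',) [ 615.  -250.7] [199.7 119.3] 5.4 
pin ('side',) [ 614.  -248.7] [197.1 123.3] 7.0 
pin ('scene', 'side') [ 614.9 -249.4] [200.1 124. ] 6.1 [[509.0, -198.0], [522.0, -322.0], [721.0, -300.0], [708.0, -177.0]]
sleeve scene 440.9 72.9 r 21.4 45.7 74
sleeve side 440.5 77.1 r 20.1 45.1 105
bush scene 344.6 -311.6 r 15.8 45.5 81
bush side 342.3 -309.7 r 17.8 45.3 45
hexnut scene 394.4 -188.4 r 17.9 50.7 87
hexnut side 394.3 -185.7 r 17.4 49.9 59
pin scene 344.3 306.7 r 10.9 50.6 22
pin side 343.8 308.9 r 11.2 49.9 87
green scene 460.5 -222.3 r 19.1 50.6 99
green side 461.5 -221.4 r 17.7 50.4 57
blue scene 428.8 -296.8 r 18.2 50.4 110
blue side 428.6 -298.9 r 18.5 50.3 52
ssleeve scene 399.5 177.9 r 22.8 45.6 64
ssleeve side 399.2 180.3 r 20.3 45.0 125
sbush scene 444.6 -75.2 r 16.0 45.7 64
sbush side 443.5 -72.7 r 16.2 45.1 65
```

View pics/crop.png

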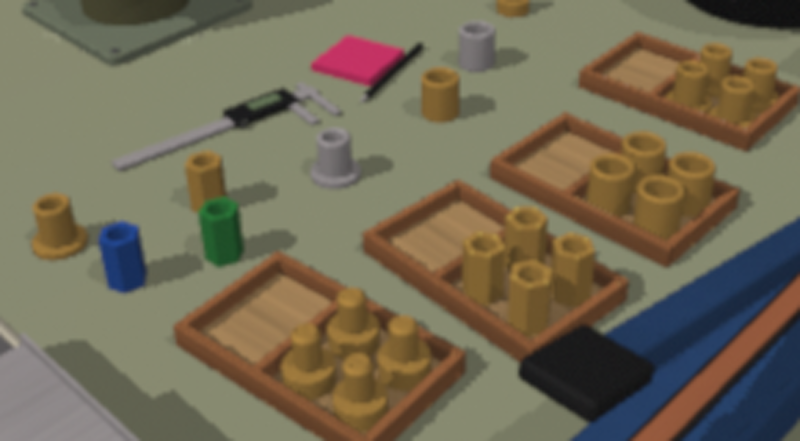

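The four brass parts in the enlarged scene crop, matched by shape and the trays' own contents:
- The brass hexnut is at scene (184,214). The blue (154,242) and green (190,234) ones are look-alikes.
- The brass bush is at (130,232), the sleeve at (270,185) and the pin at (296,148).
- The trays, front to back, hold pins (solid stepped), hexnuts, sleeves and bushes. Their top heights agree with this.

I'm moving to the pin first.

Call:
servo_tool:
  steps:
    - [0,[-32,-24,7],[0,0,0]]
    - [0,[-32,-24,7],[0,0,0]]
    - [0,[-32,-24,7],[0,0,0]]
    - [0,[-32,-24,7],[0,0,0]]
    - [0,[-32,-24,7],[0,0,0]]
    - [0,[-32,-24,7],[0,0,0]]
    - [0,[-32,-24,7],[0,0,0]]
    - [0,[-32,-24,7],[0,0,0]]
    - [0,[0,0,0],[0,0,0]]
    - [0,[0,0,0],[0,0,0]]
  squeeze: 25

```text
time_s: 2.2
ee_pos: [343.1, 307.5, 155.9]
ee_rot: [180.0, -0.0, 165.5]
force: [-0.1, 1.1, 0.4]
gripper_width: 91.3
gripper_force: 0.0
```

```bash
cat > near.py <<'E'
# near.py name height cx cy tx ty tz yaw : measure part from wrist, print tool-frame shift to (tx,ty,tz) ; yaw target
from h import *
import sys
def part(name,h,c,lim=32):
    p=grab('wrist'); P=cloud(p); save(p,'w_'+name)
    Q=P.reshape(-1,3); ok=~np.isnan(Q[:,0]); 
    m=ok&(np.hypot(Q[:,0]-c[0],Q[:,1]-c[1])<lim)&(np.abs(Q[:,2]-h)<4)
    q=Q[m]
    if len(q)<10: print('few',len(q)); return p,None
    (x,y),r=cv2.minEnclosingCircle(q[:,:2].astype(np.float32))
    print(name,'circ',round(x,1),round(y,1),'r',round(r,1),'z',np.median(q[:,2]).round(1),'n',len(q),'minrect',cv2.minAreaRect(q[:,:2].astype(np.float32)))
    return p,(x,y)
def shift(t,yaw=None):
    s=state(); M=R.from_euler('xyz',s['ee_rot'],degrees=True).as_matrix()
    a=np.degrees(np.arctan2(M[1,0],M[0,0]))
    print('pos',s['ee_pos'].round(1),'rot',s['ee_rot'].round(2),'yaw',a.round(2),'q',s['qpos'].round(),'t',round(s['time_s'],2),'w',round(s['gripper_width'],1),'F',round(s['gripper_force'],1))
    d=np.array(t)-s['ee_pos']; print('shift',(M.T@d).round(1))
    if yaw is not None:
        e=(yaw-a+180)%360-180; print('turn z rad',round(-np.radians(e),3),'deg',round(-e,1))
        M2=R.from_euler('xyz',[180,0,yaw],degrees=True).as_matrix(); print('shift after turn',(M2.T@d).round(1))
E
python3 - <<'E'
from near import *
p,c=part('pin',50,(344,308))
shift((*c,43),186)
E
```

```text
pin circ 343.0 307.5 r 11.0 z 49.9 n 376 minrect ((343.0096740722656, 307.9410400390625), (20.502038955688477, 21.369550704956055), 75.29131317138672)
pos [342.8 308.2 156.1] rot [ 1.7995e+02 -1.0000e-02  1.6565e+02] yaw 165.65 q [ 41.  11. 109.   0.  60. -35.] t 2.25 w 91.2 F 0.0
shift [ -0.4  -0.7 113.1]
turn z rad -0.355 deg -20.4
shift after turn [-1.000e-01 -7.000e-01  1.131e+02]
```

View pics/w_pin.png

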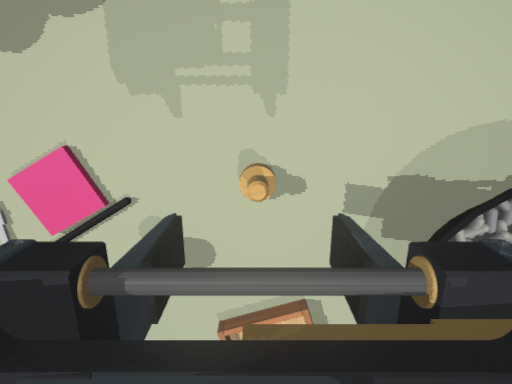

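Call:
servo_tool:
  steps:
    - [0,[0,0,22],[0,0,0]]
    - [0,[0,0,22],[0,0,0]]
    - [0,[0,0,22],[0,0,0]]
    - [0,[0,0,22],[0,0,0]]
    - [0,[0,0,15],[0,0,0]]
    - [0,[0,0,10],[0,0,0]]
    - [0,[0,0,0],[0,0,0]]
    - [255,[0,0,0],[0,0,0]]
    - [255,[0,0,0],[0,0,0]]
    - [255,[0,0,0],[0,0,0]]

```text
time_s: 3.25
ee_pos: [343.2, 308.3, 43.6]
ee_rot: [179.9, 0.1, 165.7]
force: [0.4, -0.5, -0.2]
gripper_width: 69.8
gripper_force: 0.0
```

Call:
servo_tool:
  steps:
    - [255,[0,0,0],[0,0,0]]
    - [255,[0,0,0],[0,0,0]]
    - [255,[0,0,0],[0,0,0]]
    - [255,[0,0,0],[0,0,0]]
    - [255,[0,0,0],[0,0,0]]
    - [255,[0,0,-5],[0,0,0]]
    - [255,[0,0,-10],[0,0,0]]
    - [255,[0,0,-25],[0,0,0]]
    - [255,[0,0,-25],[0,0,0]]
    - [255,[0,0,-25],[0,0,0]]

```text
time_s: 4.25
ee_pos: [342.8, 307.9, 134.6]
ee_rot: [180.0, 0.0, 165.7]
force: [0.2, 0.4, -0.3]
gripper_width: 0.5
gripper_force: 0.0
```

Run:
```python
from near import *
shift((560.9,-255.4,130),186)
```

```text
pos [342.8 307.9 134.6] rot [1.7996e+02 2.0000e-02 1.6569e+02] yaw 165.69 q [ 40.  12. 111.   0.  57. -35.] t 4.25 w 0.5 F 0.0
shift [-350.6 -491.9    4.5]
turn z rad -0.355 deg -20.3
shift after turn [-158.1 -583.     4.6]
```

The pin was not gripped: I lifted before the fingers had closed. I'll check the pin and retry.

Call:
servo_tool:
  steps:
    - [0,[0,0,-10],[0,0,0]]
    - [0,[0,0,-10],[0,0,0]]
    - [0,[0,0,0],[0,0,0]]
    - [0,[0,0,0],[0,0,0]]
    - [0,[0,0,0],[0,0,0]]
    - [0,[0,0,0],[0,0,0]]
    - [0,[0,0,0],[0,0,0]]
    - [0,[0,0,0],[0,0,0]]
    - [0,[0,0,0],[0,0,0]]
    - [0,[0,0,0],[0,0,0]]

```text
time_s: 5.25
ee_pos: [342.7, 307.8, 152.8]
ee_rot: [-180.0, -0.0, 165.7]
force: [-0.2, -0.8, 0.5]
gripper_width: 77.4
gripper_force: 0.0
```

Run:
```python
from near import *
p,c=part('pin2',50,(344,308),60)
if c: shift((*c,43))
```

```text
pin2 circ 343.0 307.5 r 10.9 z 49.9 n 377 minrect ((343.216796875, 307.3266296386719), (20.849687576293945, 20.95686912536621), 85.3105697631836)
pos [342.8 307.9 152.9] rot [179.99   0.   165.69] yaw 165.69 q [ 40.  11. 109.   0.  60. -35.] t 5.3 w 81.5 F 0.0
shift [ -0.4  -0.3 109.9]
```

Call:
servo_tool:
  steps:
    - [130,[0,0,20],[0,0,0]]
    - [130,[0,0,22],[0,0,0]]
    - [130,[0,0,22],[0,0,0]]
    - [130,[0,0,22],[0,0,0]]
    - [130,[0,0,15],[0,0,0]]
    - [130,[0,0,9],[0,0,0]]
    - [255,[0,0,0],[0,0,0]]
    - [255,[0,0,0],[0,0,0]]
    - [255,[0,0,0],[0,0,0]]
    - [255,[0,0,0],[0,0,0]]

```text
time_s: 6.3
ee_pos: [343.2, 308.2, 43.7]
ee_rot: [179.9, 0.1, 165.7]
force: [-0.0, -0.5, 0.9]
gripper_width: 19.9
gripper_force: 25.0
```

Call:
servo_tool:
  steps:
    - [255,[0,0,0],[0,0,0]]
    - [255,[0,0,0],[0,0,0]]
    - [255,[0,0,0],[0,0,0]]
    - [255,[0,0,0],[0,0,0]]
    - [255,[0,0,-2],[0,0,0]]
    - [255,[0,0,-6],[0,0,0]]
    - [255,[0,0,-10],[0,0,0]]
    - [255,[0,0,-20],[0,0,0]]
    - [255,[0,0,-25],[0,0,0]]
    - [255,[0,0,-20],[0,0,0]]

```text
time_s: 7.3
ee_pos: [342.8, 308.0, 127.5]
ee_rot: [179.9, 0.0, 165.7]
force: [0.1, -0.7, -1.9]
gripper_width: 20.0
gripper_force: 25.0
```

Run:
```python
from near import *
shift((560.9,-255.4,130),186)
```

```text
pos [342.8 308.  127.5] rot [1.7995e+02 3.0000e-02 1.6569e+02] yaw 165.69 q [ 40.  12. 111.   0.  56. -35.] t 7.3 w 20.0 F 25.0
shift [-350.6 -492.    -2.8]
turn z rad -0.355 deg -20.3
shift after turn [-158.  -583.1   -2.5]
```

Call:
servo_tool:
  steps:
    - [255,[0,0,0],[0,0,-0.118]]
    - [255,[0,0,0],[0,0,-0.118]]
    - [255,[0,0,0],[0,0,-0.118]]
    - [255,[-5,-18,0],[0,0,0]]
    - [255,[-10,-36,0],[0,0,0]]
    - [255,[-10,-38,0],[0,0,0]]
    - [255,[-10,-38,0],[0,0,0]]
    - [255,[-10,-38,0],[0,0,0]]
    - [255,[-10,-38,0],[0,0,0]]
    - [255,[-10,-38,0],[0,0,0]]

```text
time_s: 8.3
ee_pos: [433.0, 70.4, 126.5]
ee_rot: [180.0, 0.0, -174.0]
force: [1.5, -0.3, -2.7]
gripper_width: 19.9
gripper_force: 25.0
```

Call:
servo_tool:
  steps:
    - [255,[-11,-40,0],[0,0,0]]
    - [255,[-11,-40,0],[0,0,0]]
    - [255,[-11,-40,0],[0,0,0]]
    - [255,[-11,-40,0],[0,0,0]]
    - [255,[-11,-40,0],[0,0,0]]
    - [255,[-11,-40,0],[0,0,0]]
    - [255,[-11,-40,0],[0,0,0]]
    - [255,[-10,-40,0],[0,0,0]]
    - [255,[-6,-19,0],[0,0,0]]
    - [255,[0,0,0],[0,0,0]]

```text
time_s: 9.3
ee_pos: [561.4, -258.3, 125.8]
ee_rot: [-179.9, 0.1, -174.2]
force: [0.1, 0.6, -2.2]
gripper_width: 20.0
gripper_force: 25.0
```

Run:
```python
from near import *
p=grab('wrist'); save(p,'w_tp'); P=cloud(p); np.save('tp.npy',P)
shift((560.9,-255.4,49),186)
```

```text
pos [ 560.4 -256.3  125.7] rot [ 1.7995e+02 -3.0000e-02 -1.7414e+02] yaw -174.14 q [ -26.   26.   91.    0.   63. -122.] t 9.35 w 20.3 F 25.0
shift [-0.6  0.8 76.7]
turn z rad -0.002 deg -0.1
shift after turn [-0.6  0.9 76.7]
```

View pics/w_tp.png

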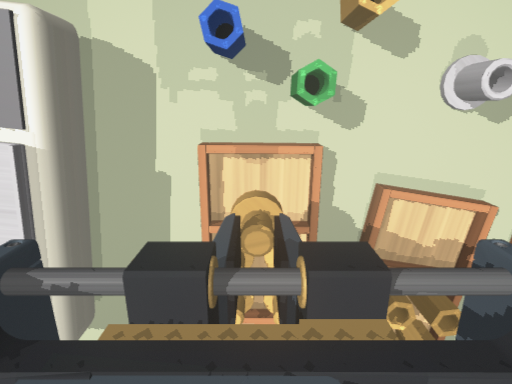

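The pin sits at (258,215) over the empty compartment of the pin tray (rows 145–230). The two look-alikes and the hexnut are visible beyond. Now lowering.

Call:
servo_tool:
  steps:
    - [255,[0,0,15],[0,0,0]]
    - [255,[0,0,20],[0,0,0]]
    - [255,[0,0,20],[0,0,0]]
    - [255,[0,0,11],[0,0,0]]
    - [255,[0,0,5],[0,0,0]]
    - [255,[0,0,2],[0,0,0]]
    - [255,[0,0,1],[0,0,0]]
    - [255,[0,0,1],[0,0,0]]
    - [255,[0,0,0.5],[0,0,0]]
    - [255,[0,0,0],[0,0,0]]

```text
time_s: 10.35
ee_pos: [560.7, -255.7, 50.6]
ee_rot: [-180.0, 0.0, -174.0]
force: [-0.1, -0.4, -1.7]
gripper_width: 20.6
gripper_force: 25.0
```

Call:
servo_tool:
  steps:
    - [255,[0,0,0.5],[0,0,0]]
    - [255,[0,0,0.5],[0,0,0]]
    - [255,[0,0,0],[0,0,0]]
    - [130,[0,0,0],[0,0,0]]
    - [130,[0,0,0],[0,0,0]]
    - [130,[0,0,0],[0,0,0]]
    - [130,[0,0,-10],[0,0,0]]
    - [130,[0,0,-25],[0,0,0]]
    - [130,[0,0,-30],[0,0,0]]
    - [80,[0,0,-40],[0,0,0]]

```text
time_s: 11.35
ee_pos: [559.7, -255.1, 154.7]
ee_rot: [179.9, -0.1, -174.0]
force: [-0.2, -0.2, -0.4]
gripper_width: 50.1
gripper_force: 0.0
```

Run:
```python
from near import *
part('pinplaced',56,(560.9,-255.4),40)
shift((394.3,-187,155),180)
```

```text
pinplaced circ 560.5 -256.5 r 10.9 z 55.9 n 391 minrect ((560.2630004882812, -256.4143981933594), (20.68225860595703, 20.096467971801758), 5.400121688842773)
pos [ 563.8 -257.1  163.3] rot [-179.64    0.6  -174.02] yaw -174.02 q [ -26.   24.   88.    0.   67. -122.] t 11.4 w 53.9 F 0.0
shift [161.3  87.4   6. ]
turn z rad 0.104 deg 6.0
shift after turn [169.5  70.1   8.3]
```

Call:
servo_tool:
  steps:
    - [60,[0,0,0],[0,0,0.104]]
    - [60,[15,6,2],[0,0,0]]
    - [60,[32,13,2],[0,0,0]]
    - [60,[32,13,2],[0,0,0]]
    - [60,[32,13,2],[0,0,0]]
    - [60,[32,14,2],[0,0,0]]
    - [60,[26,11,0],[0,0,0]]
    - [60,[0,0,0],[0,0,0]]
    - [60,[0,0,0],[0,0,0]]
    - [60,[0,0,0],[0,0,0]]

```text
time_s: 12.4
ee_pos: [392.9, -186.3, 145.0]
ee_rot: [-179.9, 0.1, -180.0]
force: [0.3, 0.7, 0.1]
gripper_width: 69.9
gripper_force: 0.0
```

Run:
```python
from near import *
p,c=part('hex',50,(394,-187))
if c:
    P=cloud(p); m=(np.hypot(P[...,0]-c[0],P[...,1]-c[1])<30)&(np.abs(P[...,2]-50)<3.5)
    q=P[m][:,:2]; h=cv2.convexHull(q.astype(np.float32))[:,0]
    # support width vs angle
    A=np.arange(0,180,2.); w=np.array([np.ptp(q@[np.cos(np.radians(a)),np.sin(np.radians(a))]) for a in A])
    W=w.reshape(3,30).mean(0); print(dict(zip(A[:30],W.round(1))))
    cen=q-c; 
    # Fourier fit of hull extents phase 6
    ph=np.angle(np.sum(w*np.exp(1j*6*np.radians(A)))); print('wide dir',np.degrees(ph)/6%60,'flat-normal',(np.degrees(ph)/6+30)%60)
    shift((*c,40),180)
I=cv2.resize(p['color'][100:290,130:390],(780,570)); cv2.imwrite('pics/hexc.png',I[...,::-1])
```

```text
hex circ 392.2 -187.8 r 17.3 z 50.3 n 628 minrect ((392.1248474121094, -187.80807495117188), (30.272109985351562, 33.65007781982422), 41.99886703491211)
{np.float64(0.0): np.float64(33.4), np.float64(2.0): np.float64(33.6), np.float64(4.0): np.float64(33.8), np.float64(6.0): np.float64(33.9), np.float64(8.0): np.float64(34.1), np.float64(10.0): np.float64(34.1), np.float64(12.0): np.float64(34.1), np.float64(14.0): np.float64(34.1), np.float64(16.0): np.float64(34.1), np.float64(18.0): np.float64(34.0), np.float64(20.0): np.float64(33.8), np.float64(22.0): np.float64(33.7), np.float64(24.0): np.float64(33.4), np.float64(26.0): np.float64(33.2), np.float64(28.0): np.float64(32.9), np.float64(30.0): np.float64(32.5), np.float64(32.0): np.float64(32.2), np.float64(34.0): np.float64(31.8), np.float64(36.0): np.float64(31.3), np.float64(38.0): np.float64(30.9), np.float64(40.0): np.float64(30.4), np.float64(42.0): np.float64(30.2), np.float64(44.0): np.float64(30.5), np.float64(46.0): np.float64(30.9), np.float64(48.0): np.float64(31.4), np.float64(50.0): np.float64(31.8), np.float64(52.0): np.float64(32.2), np.float64(54.0): np.float64(32.5), np.float64(56.0): np.float64(32.9), np.float64(58.0): np.float64(33.2)}
wide dir 12.027753067964687 flat-normal 42.02775306796469
pos [ 392.9 -186.2  144.7] rot [-1.7996e+02  9.0000e-02 -1.7999e+02] yaw -179.99 q [ -27.    9.  113.    0.   58. -117.] t 12.45 w 69.8 F 0.0
shift [  0.8  -1.5 104.7]
turn z rad 0.0 deg 0.0
shift after turn [  0.7  -1.6 104.7]
```

View pics/hexc.png

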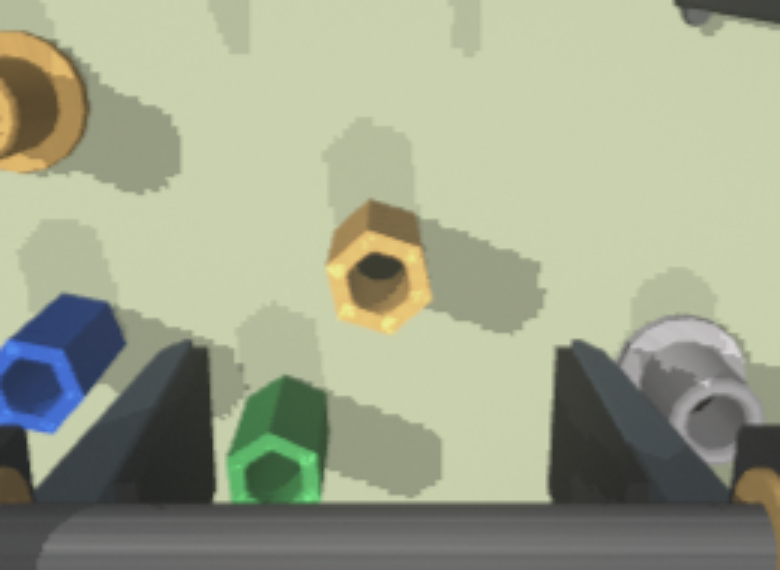

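The brass hexnut is the gold one at crop centre (380,280). The green and blue look-alikes are to its lower left and the steel bush is at right. A pair of flats faces 102°, so I'll grip with yaw 192.

Call:
servo_tool:
  steps:
    - [110,[1,-1.5,10],[0,0,-0.105]]
    - [110,[0,0,20],[0,0,-0.105]]
    - [110,[0,0,20],[0,0,0]]
    - [110,[0,0,25],[0,0,0]]
    - [110,[0,0,20],[0,0,0]]
    - [110,[0,0,9],[0,0,0]]
    - [255,[0,0,0],[0,0,0]]
    - [255,[0,0,0],[0,0,0]]
    - [255,[0,0,0],[0,0,0]]
    - [255,[0,0,0],[0,0,0]]

```text
time_s: 13.45
ee_pos: [391.4, -187.5, 41.2]
ee_rot: [-179.9, 0.1, -168.0]
force: [0.6, 0.6, 1.1]
gripper_width: 29.3
gripper_force: 25.0
```

Call:
servo_tool:
  steps:
    - [255,[0,0,0],[0,0,0]]
    - [255,[0,0,0],[0,0,0]]
    - [255,[0,0,0],[0,0,0]]
    - [255,[0,0,-2],[0,0,0]]
    - [255,[0,0,-6],[0,0,0]]
    - [255,[0,0,-12],[0,0,0]]
    - [255,[0,0,-25],[0,0,0]]
    - [255,[0,0,-25],[0,0,0]]
    - [255,[0,0,-20],[0,0,0]]
    - [255,[0,0,0],[0,0,0]]

```text
time_s: 14.45
ee_pos: [391.8, -187.8, 132.5]
ee_rot: [-179.8, 0.2, -168.0]
force: [0.1, -0.5, -2.8]
gripper_width: 29.4
gripper_force: 25.0
```

Run:
```python
from near import *
shift((593.2,-83.1,120),176.3)
```

```text
pos [ 391.8 -187.8  132.5] rot [-179.81    0.23 -167.96] yaw -167.96 q [ -27.   10.  114.    0.   56. -129.] t 14.45 w 29.4 F 25.0
shift [-218.8   60.4   13.2]
turn z rad 0.275 deg 15.7
shift after turn [-194.2  117.5   12.5]
```

Call:
servo_tool:
  steps:
    - [255,[0,0,0],[0,0,0.1375]]
    - [255,[0,0,0],[0,0,0.1375]]
    - [255,[-14,8,1],[0,0,0]]
    - [255,[-30,18,2],[0,0,0]]
    - [255,[-34,21,2],[0,0,0]]
    - [255,[-34,21,2],[0,0,0]]
    - [255,[-34,21,2],[0,0,0]]
    - [255,[-30,18,2],[0,0,0]]
    - [255,[-18,10.5,1],[0,0,0]]
    - [255,[0,0,0],[0,0,0]]

```text
time_s: 15.45
ee_pos: [594.2, -80.2, 116.3]
ee_rot: [179.9, -0.0, 176.6]
force: [-0.9, -0.0, -3.0]
gripper_width: 29.4
gripper_force: 25.0
```

Run:
```python
from near import *
shift((593.2,-83.1,47.2),176.3)
```

```text
pos [594.2 -80.2 116.3] rot [ 1.7995e+02 -2.0000e-02  1.7655e+02] yaw 176.55 q [ -9.  25.  94.   0.  61. -95.] t 15.45 w 29.4 F 25.0
shift [ 0.8 -3.  69.1]
turn z rad 0.004 deg 0.3
shift after turn [ 0.8 -3.  69.1]
```

Call:
servo_tool:
  steps:
    - [255,[0,0,15],[0,0,0]]
    - [255,[0,0,20],[0,0,0]]
    - [255,[0,0,16],[0,0,0]]
    - [255,[0,0,9],[0,0,0]]
    - [255,[0,0,4],[0,0,0]]
    - [255,[0,0,2],[0,0,0]]
    - [255,[0,0,1],[0,0,0]]
    - [255,[0,0,1],[0,0,0]]
    - [255,[0,0,0.5],[0,0,0]]
    - [255,[0,0,0],[0,0,0]]

```text
time_s: 16.45
ee_pos: [591.9, -82.4, 50.2]
ee_rot: [180.0, 0.0, 176.3]
force: [-0.2, -0.3, -1.3]
gripper_width: 29.5
gripper_force: 25.0
```

Call:
servo_tool:
  steps:
    - [255,[0,0,0.5],[0,0,0]]
    - [255,[0,0,0.5],[0,0,0]]
    - [255,[0,0,0.5],[0,0,0]]
    - [255,[0,0,0.5],[0,0,0]]
    - [255,[0,0,0.4],[0,0,0]]
    - [255,[0,0,0.4],[0,0,0]]
    - [255,[0,0,0.2],[0,0,0]]
    - [255,[0,0,0],[0,0,0]]
    - [255,[0,0,0],[0,0,0]]
    - [255,[0,0,0],[0,0,0]]

```text
time_s: 17.45
ee_pos: [591.8, -82.4, 47.2]
ee_rot: [180.0, 0.0, 176.3]
force: [-2.6, 0.7, 3.9]
gripper_width: 29.5
gripper_force: 25.0
```

Contact is confirmed (+3.9 N). Releasing.

Call:
servo_tool:
  steps:
    - [110,[0,0,0],[0,0,0]]
    - [110,[0,0,0],[0,0,0]]
    - [110,[0,0,0],[0,0,0]]
    - [110,[0,0,-10],[0,0,0]]
    - [110,[0,0,-25],[0,0,0]]
    - [80,[0,0,-30],[0,0,0]]
    - [80,[0,0,-30],[0,0,0]]
    - [60,[0,0,-10],[0,0,0]]
    - [60,[0,0,0],[0,0,0]]
    - [60,[0,0,0],[0,0,0]]

```text
time_s: 18.45
ee_pos: [590.9, -82.3, 150.7]
ee_rot: [180.0, -0.1, 176.3]
force: [-0.8, -0.3, -0.6]
gripper_width: 70.0
gripper_force: 0.0
```

Run:
```python
from near import *
part('hexplaced',56,(592,-82.5),40)
shift((440.7,75,150),180)
```

```text
hexplaced circ 592.1 -83.1 r 16.9 z 56.3 n 620 minrect ((592.0175170898438, -82.88349914550781), (29.13746452331543, 33.58025360107422), 85.99974822998047)
pos [590.7 -82.2 150.2] rot [ 1.7998e+02 -1.7000e-01  1.7629e+02] yaw 176.29 q [ -9.  23.  92.   0.  65. -95.] t 18.5 w 69.8 F 0.0
shift [159.8 147.2   0.7]
turn z rad -0.065 deg -3.7
shift after turn [150.  157.2   0.2]
```

Call:
servo_tool:
  steps:
    - [60,[0,0,0],[0,0,-0.065]]
    - [60,[14,15,0],[0,0,0]]
    - [60,[28,29,0],[0,0,0]]
    - [60,[30,31,0],[0,0,0]]
    - [60,[30,32,0],[0,0,0]]
    - [60,[30,32,0],[0,0,0]]
    - [60,[18,18,0],[0,0,0]]
    - [60,[0,0,0],[0,0,0]]
    - [60,[0,0,0],[0,0,0]]
    - [60,[0,0,0],[0,0,0]]

```text
time_s: 19.5
ee_pos: [442.3, 74.1, 151.3]
ee_rot: [-180.0, -0.0, 180.0]
force: [0.1, -1.2, -0.4]
gripper_width: 69.6
gripper_force: 0.0
```

Run:
```python
from near import *
p,c=part('slv',45,(440.7,75))
if c: shift((*c,38),180)
```

```text
slv circ 439.6 73.7 r 20.0 z 45.1 n 683 minrect ((439.25244140625, 73.92286682128906), (38.984920501708984, 38.8288459777832), 89.07781982421875)
pos [442.4  73.9 151.4] rot [-1.7999e+02 -3.0000e-02  1.7996e+02] yaw 179.96 q [  8.  10. 111.  -0.  59. -82.] t 19.55 w 69.7 F 0.0
shift [  2.7  -0.3 113.4]
turn z rad -0.001 deg -0.0
shift after turn [  2.8  -0.3 113.4]
```

Call:
servo_tool:
  steps:
    - [70,[3,0,15],[0,0,0]]
    - [70,[0,0,25],[0,0,0]]
    - [70,[0,0,27],[0,0,0]]
    - [70,[0,0,25],[0,0,0]]
    - [70,[0,0,14],[0,0,0]]
    - [70,[0,0,7],[0,0,0]]
    - [255,[0,0,0],[0,0,0]]
    - [255,[0,0,0],[0,0,0]]
    - [255,[0,0,0],[0,0,0]]
    - [255,[0,0,0],[0,0,0]]

```text
time_s: 20.55
ee_pos: [439.4, 74.5, 39.6]
ee_rot: [180.0, 0.1, -180.0]
force: [-0.1, -0.6, 1.0]
gripper_width: 38.1
gripper_force: 25.0
```

Call:
servo_tool:
  steps:
    - [255,[0,0,0],[0,0,0]]
    - [255,[0,0,0],[0,0,0]]
    - [255,[0,0,0],[0,0,0]]
    - [255,[0,0,-2],[0,0,0]]
    - [255,[0,0,-6],[0,0,0]]
    - [255,[0,0,-12],[0,0,0]]
    - [255,[0,0,-25],[0,0,0]]
    - [255,[0,0,-25],[0,0,0]]
    - [255,[0,0,-10],[0,0,0]]
    - [255,[0,0,0],[0,0,0]]

```text
time_s: 21.55
ee_pos: [439.3, 74.8, 119.8]
ee_rot: [180.0, 0.2, -180.0]
force: [-0.3, 0.3, -2.7]
gripper_width: 37.8
gripper_force: 25.0
```

Run:
```python
from near import *
shift((597.5,78.4,120),180)
```

```text
pos [439.3  74.8 119.8] rot [ 1.7996e+02  1.5000e-01 -1.7999e+02] yaw -179.99 q [  8.  12. 114.   0.  54. -82.] t 21.55 w 37.8 F 25.0
shift [-158.2    3.6    0.2]
turn z rad 0.0 deg 0.0
shift after turn [-158.2    3.6   -0.2]
```

Call:
servo_tool:
  steps:
    - [255,[-10,0,0],[0,0,0]]
    - [255,[-24,1,0],[0,0,0]]
    - [255,[-32,1,0],[0,0,0]]
    - [255,[-32,1,0],[0,0,0]]
    - [255,[-30,0.5,0],[0,0,0]]
    - [255,[-20,0,0],[0,0,0]]
    - [255,[-10,0,10],[0,0,0]]
    - [255,[0,0,20],[0,0,0]]
    - [255,[0,0,20],[0,0,0]]
    - [255,[0,0,10],[0,0,0]]

```text
time_s: 22.55
ee_pos: [594.1, 77.8, 55.0]
ee_rot: [-180.0, -0.4, -180.0]
force: [-0.0, -0.8, -3.8]
gripper_width: 38.4
gripper_force: 25.0
```

Call:
servo_tool:
  steps:
    - [255,[0,0,5],[0,0,0]]
    - [255,[0,0,3],[0,0,0]]
    - [255,[0,0,2],[0,0,0]]
    - [255,[0,0,0],[0,0,0]]
    - [255,[0,0,0],[0,0,0]]
    - [255,[0,0,0],[0,0,0]]
    - [255,[0,0,0],[0,0,0]]
    - [255,[0,0,0],[0,0,0]]
    - [255,[0,0,0],[0,0,0]]
    - [255,[0,0,0],[0,0,0]]

```text
time_s: 23.55
ee_pos: [596.7, 78.1, 48.9]
ee_rot: [180.0, -0.0, -180.0]
force: [-0.3, -0.4, -1.7]
gripper_width: 37.9
gripper_force: 25.0
```

Call:
servo_tool:
  steps:
    - [255,[0,0,0.7],[0,0,0]]
    - [255,[0,0,0.7],[0,0,0]]
    - [255,[0,0,0.7],[0,0,0]]
    - [255,[0,0,0.5],[0,0,0]]
    - [255,[0,0,0.4],[0,0,0]]
    - [255,[0,0,0.4],[0,0,0]]
    - [255,[0,0,0.2],[0,0,0]]
    - [255,[0,0,0],[0,0,0]]
    - [255,[0,0,0],[0,0,0]]
    - [255,[0,0,0],[0,0,0]]

```text
time_s: 24.55
ee_pos: [596.7, 78.1, 45.6]
ee_rot: [180.0, 0.0, -180.0]
force: [-1.2, -0.3, 3.0]
gripper_width: 38.3
gripper_force: 25.0
```

Call:
servo_tool:
  steps:
    - [85,[0,0,0],[0,0,0]]
    - [85,[0,0,0],[0,0,0]]
    - [85,[0,0,0],[0,0,0]]
    - [85,[0,0,-10],[0,0,0]]
    - [85,[0,0,-25],[0,0,0]]
    - [80,[0,0,-30],[0,0,0]]
    - [80,[0,0,-30],[0,0,0]]
    - [60,[0,0,-10],[0,0,0]]
    - [60,[0,0,0],[0,0,0]]
    - [60,[0,0,0],[0,0,0]]

```text
time_s: 25.55
ee_pos: [595.9, 78.0, 149.2]
ee_rot: [-180.0, -0.1, -180.0]
force: [-0.6, -0.5, -0.4]
gripper_width: 69.5
gripper_force: 0.0
```

Run:
```python
from near import *
part('slvplaced',51,(597,78),28)
shift((343.5,-310.7,150),180)
```

```text
slvplaced circ 596.9 77.6 r 20.0 z 51.0 n 735 minrect ((596.7346801757812, 77.32100677490234), (39.214935302734375, 38.99891662597656), 19.034610748291016)
pos [595.6  78.  148.6] rot [-1.7999e+02 -1.7000e-01 -1.7999e+02] yaw -179.99 q [  6.  23.  92.   0.  65. -84.] t 25.6 w 69.2 F 0.0
shift [ 252.2 -388.6   -0.5]
turn z rad 0.0 deg 0.0
shift after turn [ 252.1 -388.7   -1.4]
```

Call:
servo_tool:
  steps:
    - [60,[13,-19,0],[0,0,0]]
    - [60,[25,-38,0],[0,0,0]]
    - [60,[25,-40,0],[0,0,0]]
    - [60,[25,-40,0],[0,0,0]]
    - [60,[25,-40,0],[0,0,0]]
    - [60,[25,-40,0],[0,0,0]]
    - [60,[25,-40,0],[0,0,0]]
    - [60,[25,-40,0],[0,0,0]]
    - [60,[25,-38,0],[0,0,0]]
    - [60,[20,-30,0],[0,0,0]]

```text
time_s: 26.6
ee_pos: [361.5, -288.1, 148.7]
ee_rot: [179.9, -0.1, 180.0]
force: [1.2, -0.9, 0.2]
gripper_width: 70.1
gripper_force: 0.0
```

Call:
servo_tool:
  steps:
    - [60,[13,-18,0],[0,0,0]]
    - [60,[6,-6,0],[0,0,0]]
    - [60,[0,0,0],[0,0,0]]
    - [60,[0,0,0],[0,0,0]]
    - [60,[0,0,0],[0,0,0]]
    - [60,[0,0,0],[0,0,0]]
    - [60,[0,0,0],[0,0,0]]
    - [60,[0,0,0],[0,0,0]]
    - [60,[0,0,0],[0,0,0]]
    - [60,[0,0,0],[0,0,0]]

```text
time_s: 27.6
ee_pos: [344.8, -310.9, 150.2]
ee_rot: [180.0, 0.0, -180.0]
force: [0.4, -0.0, -0.1]
gripper_width: 69.9
gripper_force: 0.0
```

Run:
```python
from near import *
p,c=part('bush',45,(343.5,-310.7))
if c: shift((*c,39),180)
```

```text
bush circ 341.2 -312.4 r 16.2 z 45.1 n 532 minrect ((341.0118408203125, -312.370361328125), (30.919410705566406, 31.50651741027832), 16.649545669555664)
pos [ 344.8 -310.9  150.2] rot [ 180.      0.   -179.99] yaw -179.99 q [ -43.   11.  109.    0.   60. -133.] t 27.65 w 69.5 F 0.0
shift [  3.6  -1.4 111.2]
turn z rad 0.0 deg 0.0
shift after turn [  3.6  -1.4 111.2]
```

View pics/w_bush.png

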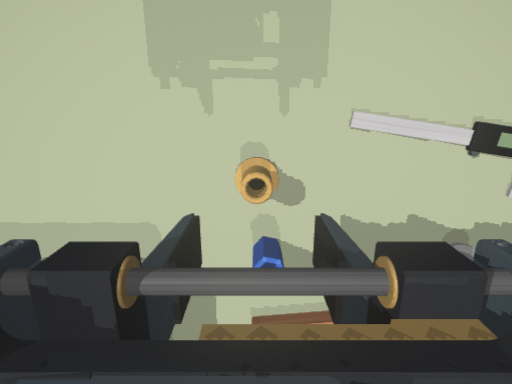

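The brass bush is at (257,185). The blue look-alike at (267,252) lies clear of the fingers' path. Descending.

Call:
servo_tool:
  steps:
    - [75,[3.5,-1.5,15],[0,0,0]]
    - [75,[0,0,25],[0,0,0]]
    - [75,[0,0,27],[0,0,0]]
    - [75,[0,0,25],[0,0,0]]
    - [90,[0,0,13],[0,0,0]]
    - [90,[0,0,6],[0,0,0]]
    - [255,[0,0,0],[0,0,0]]
    - [255,[0,0,0],[0,0,0]]
    - [255,[0,0,0],[0,0,0]]
    - [255,[0,0,0],[0,0,0]]

```text
time_s: 28.65
ee_pos: [341.6, -312.6, 39.9]
ee_rot: [-180.0, 0.1, 180.0]
force: [0.7, 0.6, 3.0]
gripper_width: 30.4
gripper_force: 25.2
```

Call:
servo_tool:
  steps:
    - [255,[0,0,0],[0,0,0]]
    - [255,[0,0,0],[0,0,0]]
    - [255,[0,0,0],[0,0,0]]
    - [255,[0,0,-2],[0,0,0]]
    - [255,[0,0,-6],[0,0,0]]
    - [255,[0,0,-12],[0,0,0]]
    - [255,[0,0,-25],[0,0,0]]
    - [255,[0,0,-25],[0,0,0]]
    - [255,[0,0,-25],[0,0,0]]
    - [255,[0,0,0],[0,0,0]]

```text
time_s: 29.65
ee_pos: [342.8, -314.1, 137.1]
ee_rot: [-179.7, 0.3, -180.0]
force: [-0.1, 0.9, -1.6]
gripper_width: 30.2
gripper_force: 25.0
```

Run:
```python
from near import *
shift((554,272,135),183.4)
```

```text
pos [ 342.8 -314.1  137.1] rot [-179.71    0.29 -179.98] yaw -179.98 q [ -44.   12.  110.   -0.   57. -134.] t 29.65 w 30.2 F 25.0
shift [-2.113e+02  5.860e+02  3.000e-01]
turn z rad -0.059 deg -3.4
shift after turn [-245.5  572.5    2.1]
```

Call:
servo_tool:
  steps:
    - [255,[-6,15,0],[0,0,0]]
    - [255,[-12,34,0],[0,0,0]]
    - [255,[-12,34,0],[0,0,0]]
    - [255,[-12,34,0],[0,0,0]]
    - [255,[-12,34,0],[0,0,0]]
    - [255,[-12,34,0],[0,0,0]]
    - [255,[-12,34,0],[0,0,0]]
    - [255,[-12,34,0],[0,0,0]]
    - [255,[-12,34,0],[0,0,0]]
    - [255,[-12,34,0],[0,0,0]]

```text
time_s: 30.65
ee_pos: [454.6, 10.0, 132.9]
ee_rot: [-180.0, -0.1, -180.0]
force: [0.5, -0.0, -2.2]
gripper_width: 29.9
gripper_force: 25.0
```

Call:
servo_tool:
  steps:
    - [255,[-12,33,0],[0,0,0]]
    - [255,[-12,33,0],[0,0,0]]
    - [255,[-12,33,0],[0,0,0]]
    - [255,[-12,33,0],[0,0,0]]
    - [255,[-12,33,0],[0,0,0]]
    - [255,[-12,33,0],[0,0,0]]
    - [255,[-12,33,0],[0,0,0]]
    - [255,[-9,22,0],[0,0,0]]
    - [255,[-4,12,0],[0,0,0]]
    - [255,[0,0,0],[0,0,-0.059]]

```text
time_s: 31.65
ee_pos: [551.9, 274.7, 132.5]
ee_rot: [-180.0, -0.1, -176.4]
force: [0.2, -1.1, -1.2]
gripper_width: 29.8
gripper_force: 25.0
```

Call:
servo_tool:
  steps:
    - [255,[0,0,15],[0,0,0]]
    - [255,[0,0,20],[0,0,0]]
    - [255,[0,0,20],[0,0,0]]
    - [255,[0,0,15],[0,0,0]]
    - [255,[0,0,8],[0,0,0]]
    - [255,[0,0,4],[0,0,0]]
    - [255,[0,0,1],[0,0,0]]
    - [255,[0,0,0],[0,0,0]]
    - [255,[0,0,0],[0,0,0]]
    - [255,[0,0,0],[0,0,0]]

```text
time_s: 32.65
ee_pos: [552.5, 273.8, 52.0]
ee_rot: [180.0, 0.1, -176.6]
force: [0.1, -0.0, -2.8]
gripper_width: 29.9
gripper_force: 25.0
```

Call:
servo_tool:
  steps:
    - [255,[0,0,1],[0,0,0]]
    - [255,[0,0,1],[0,0,0]]
    - [255,[0,0,1],[0,0,0]]
    - [255,[0,0,0.8],[0,0,0]]
    - [255,[0,0,0.8],[0,0,0]]
    - [255,[0,0,0.7],[0,0,0]]
    - [255,[0,0,0.5],[0,0,0]]
    - [255,[0,0,0.3],[0,0,0]]
    - [255,[0,0,0],[0,0,0]]
    - [255,[0,0,0],[0,0,0]]

```text
time_s: 33.65
ee_pos: [552.1, 273.6, 46.0]
ee_rot: [180.0, 0.0, -176.6]
force: [-3.3, -1.2, 5.0]
gripper_width: 30.1
gripper_force: 25.0
```

Call:
servo_tool:
  steps:
    - [100,[0,0,0],[0,0,0]]
    - [100,[0,0,0],[0,0,0]]
    - [100,[0,0,0],[0,0,0]]
    - [100,[0,0,-10],[0,0,0]]
    - [100,[0,0,-25],[0,0,0]]
    - [80,[0,0,-30],[0,0,0]]
    - [80,[0,0,-40],[0,0,0]]
    - [60,[0,0,-40],[0,0,0]]
    - [60,[0,0,-30],[0,0,0]]
    - [60,[0,0,0],[0,0,0]]

```text
time_s: 34.65
ee_pos: [554.6, 274.8, 226.3]
ee_rot: [179.8, 0.6, -176.6]
force: [-0.4, -0.4, 0.2]
gripper_width: 69.3
gripper_force: 0.0
```

Call:
servo_tool:
  steps:
    - [60,[20,0,-20],[0,0,0]]
    - [60,[30,0,-20],[0,0,0]]
    - [60,[30,0,-20],[0,0,0]]
    - [60,[30,0,0],[0,0,0]]
    - [60,[30,0,0],[0,0,0]]
    - [60,[20,0,0],[0,0,0]]
    - [60,[0,0,0],[0,0,0]]
    - [60,[0,0,0],[0,0,0]]
    - [60,[0,0,0],[0,0,0]]
    - [60,[0,0,0],[0,0,0]]

```text
time_s: 35.65
ee_pos: [393.3, 264.2, 279.8]
ee_rot: [-180.0, -0.0, -176.6]
force: [0.1, -0.2, 0.7]
gripper_width: 69.8
gripper_force: 0.0
```

Run:
```python
from h import *
L=[('sleeve',(597,78),51),('bush',(552,273),51),('hexnut',(592,-83),56),('pin',(560.5,-256),56),('ssleeve',(399.5,179),45),('sbush',(444,-74),45)]
for n in('scene','side'):
    p=grab(n); save(p,n+'1'); Q=cloud(p).reshape(-1,3); Q=Q[~np.isnan(Q[:,0])]
    for name,c,h in L:
        q=Q[(np.hypot(*(Q[:,:2]-c).T)<28)&(abs(Q[:,2]-h)<4)]
        if len(q)<5: print(name,'few'); continue
        (x,y),r=cv2.minEnclosingCircle(q[:,:2].astype(np.float32)); print(n,name,round(x,1),round(y,1),round(r,1),np.median(q[:,2]).round(1),len(q))
    print(state()['ee_pos'])
    if n=='scene': I=cv2.resize(p['color'][130:310,130:410],(800,514)); cv2.imwrite('pics/end.png',I[...,::-1])
```

```text
scene sleeve 596.8 77.5 22.4 51.0 94
scene bush 553.4 272.6 16.1 51.6 53
scene hexnut 594.8 -82.0 16.7 56.8 96
scene pin 564.3 -255.7 11.2 56.7 64
scene ssleeve 401.2 178.4 21.9 45.1 65
scene sbush 443.6 -75.4 17.1 45.0 67
[393.20718408 264.14619016 279.79188916]
side sleeve 597.5 81.7 20.3 51.0 97
side bush 551.6 275.5 16.0 51.2 110
side hexnut 591.3 -80.5 18.9 56.0 73
side pin 561.1 -252.7 11.8 55.8 26
side ssleeve 398.6 180.2 20.0 45.0 127
sbush few
[393.05831855 264.1170626  279.80016128]
```

View pics/end.png

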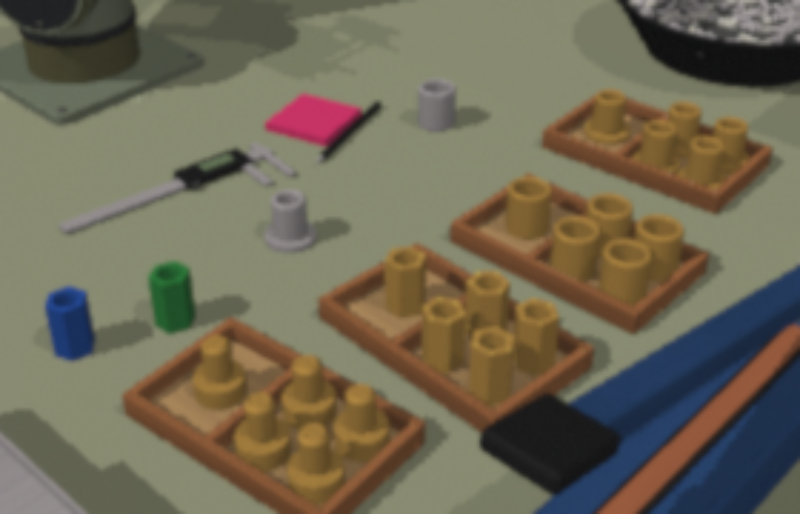

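In the crop, each brass part stands in the front compartment of the tray of its own kind: pin (217,372), hexnut (405,282), sleeve (528,208), bush (609,118). The steel parts at (289,220) and (436,105) have not moved.

```bash
python3 -c "
from workcell import ticket
print(ticket.job_done())"
```

```text
the job is handed in; nothing more can be done
None
```

I handed the job in at about 36 s: all four brass parts stand upright in the front compartments of their own trays, and the final check showed the steel parts and the blue and green look-alikes unmoved; the hand-in returned no verdict.

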